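# Close the vial case

### The job

Get the wooden vial case ready to carry: first push the upright inner flap over with the fingertips until it lies flat over the vials, then push the open lid over and press it fully shut on top, without slamming it. Leave the bottle, the jar and the tin beside the case standing where they are.

Things in the scene. Friction and masses are not known exactly. Their poses are not given: they have to be found in the camera images.
- case: Open wooden case, fixed to the table, 150 mm (its x, front to back) x 240 mm (its y) x 80 mm high, walls 6 mm. Origin: centre of the underside. Its x axis points from the front wall (the side nearer the robot) to the back wall; z is up. Ten capped vials stand inside, tops 58 mm above the table, below the folded flap.
- flap (a joint): Angle of the inner flap in rad: 0 = lying flat (its stop), 1.57 = upright; at most 1.9. The flap is a plywood leaf 115 mm long, 220 mm wide, 5 mm thick, hinged along the inside of the front wall; from upright it folds away from the robot, towards +x of the case. Light friction hinge (about 0.1 N m): it stays where it is left.
- flap_hinge (a point): Middle of the flap's hinge line, fixed on the case at (-66, 0, 64) mm of the case frame; the hinge line runs along the case's y. The folded flap's upper face is 69 mm above the table, 11 mm below the rim.
- flap_edge (a point): Middle of the flap's free edge, 115 mm from the hinge, on the face that is uppermost when folded (the face that looks to the robot when upright).
- lid (a joint): Angle of the lid in rad: 0 = fully shut on the rim (its stop), 1.57 = upright, more = leaning back away from the robot; at most 1.9. The lid is a wooden board 150 mm long, 240 mm wide, 10 mm thick, hinged along the back wall's top. To shut it, its outer face (looking away from the robot when open) is pushed towards the robot and down. Friction hinge (about 0.33 N m): it stays where it is left and does not fall.
- lid_hinge (a point): Middle of the lid's hinge line, fixed on the case at (75, 0, 80) mm of the case frame, along the case's y; it is on the lid's inner face. The shut lid's outer face is 90 mm above the table.
- lid_edge (a point): Middle of the lid's free edge, 150 mm from the hinge, on the outer face (uppermost when shut).
- bottle: Bystander: small amber glass bottle with black cap, 44 mm across, 95 mm tall, loose, standing beside the case; origin at the centre of its underside.
- jar: Bystander: glass jar with cork-coloured cap, 64 mm across, 85 mm tall, loose, standing beside the case; origin at the centre of its underside.
- tin: Bystander: square plain metal tin, 57 x 57 x 69 mm, loose, standing beside the case; origin at the centre of its underside.

How it is judged:
By the outcome, as a careful person would: the job done as asked, in the order asked, and still so for the second after the job is handed in, with the robot touching nothing.
It also fails if it takes over 51 s, if anything falls off the work surface, if the arm or the gripper's body presses on something with over 40 N, if the wrist force passes 120 N, or if a joint passes its speed limit or range.

### The arm

A 6-joint arm with a two-finger parallel gripper is mounted at the origin on the work surface. World frame = base frame: x ahead of the robot, y to its left, z up, the work surface at z = 0. Lengths are in m, angles in rad, forces in N, time in s.
With the tool pointing down it reaches from about 0.25 to 0.775 m from the base axis. Payload 4 kg.
Tool frame: the origin (TCP) lies midway between the tips of the shut fingers; the grasp point (between the pads) lies robot.tcp_to_grasp behind it (robot.tcp_to_grasp is the distance from the TCP to the grasp point, in m); y points along the fingers, x is the direction in which the jaws open and shut, and the axes are right-handed (so a half turn about y gives the same grasp; the last joint's range is limited). The gripper opens to 94 mm and grips with 3 to 60 N. Pads are 16 mm wide; open, the fingers measure 119 mm over their backs; the gripper's body (75 mm by 177 mm) begins 78 mm behind the grasp point.
Start: joints at [1.192, 0.087, 1.371, -0, 1.684, -0.103], TCP at [0.15, 0.529, 0.206] pointing down, gripper open.
Joint ranges: [-3.1, 3.1], [-0.76, 2.03], [0.27, 2.55], [-1.08, 4.22], [0.17, 2.65], [-2.57, 2.57]. Speed limits (rad/s): [2.79, 2.79, 3.14, 3.14, 3.14, 3.14].

### API

Orientations are given as [roll, pitch, yaw] about the fixed x, y, z axes, in that order (R = Rz(yaw) Ry(pitch) Rx(roll)).
In Python, from bench import robot gives the robot as it stands.
- The arm moves only by the tool arm_command, never from a script. Its argument "series" is text: rows parted by semicolons, each of 7 numbers parted by spaces: the turn, a rotation vector about the tool's x, y, z in rad, then the shift along the tool's x, y, z in m, then the finger opening in m, from 0 to 0.094. A call has 1 to 12 rows; each row shifts and turns the pose as measured when the row begins, along the tool's axes as they then stand; what a row does not reach is not made up. A row lasts 1/10 s, in which the tool goes at most 50 mm and 8.59 degrees, less where a joint would pass 70% of its speed; a pose out of reach is approached as far as the arm can. A call with a gripper value outside its range is refused whole. The fingers move at their own pace and stop on an object; the grip force is fixed at half the most. Time passes only in rows, so rows that do not move let the fingers close. It gives the time, the measured TCP pose, the force and the opening at its end, in the units of the state.
- robot.get_obs(): the state, without advancing time (a new reading comes with each control period).
- robot.snapshot(name): name is "scene" or "top" or "wrist"; returns the picture (384x512x3 uint8, blue, green, red); there is no depth.
- robot.camera_params(name): a dict with "fx", "fy", "cx", "cy" (pixels), "extrinsics" (4x4, takes a point from camera to world coordinates). Camera axes: x right, y up, looking along -z (the intrinsics and any distortion apply to the point x, -y, -z); pixel columns grow to the right and rows downward; lengths in m; the calibration is good to about 2 mm. A picture is of the moment at which its call begins: read the wrist's pose just before it. camera_params takes no time and is no camera call; for the wrist camera it gives the pose at the moment of the call.
- robot.close_job(): hands the job in, once; it reports no verdict.
Trained networks look in the newest picture that a camera, given by its name, has taken for a name from the list of things; names that differ only in an ending like _2 or _b are one class to them, and where a whole thing is asked for, a point or a joint stands for the part that bears it (a point fixed in the world has none). Each returns a list of dicts, best first, with "score" (0 to 1); they miss things now and then, are a little off and sometimes report something else, mostly with a low value. They report only what shows in the picture. A call takes as long as a camera call.
- robot.spot_in(camera, target): "centre" ([x, y, z] in m, in the coordinates of the camera as it stood for that picture, good to about 4 mm: the middle of the surface that is visible of it).
The state is a dict: "time": time; "joint_positions": joint angles; "qvel": joint speeds; "joint_torque": joint torques, N m; "tool_pos": TCP position; "ee_rot": TCP orientation; "wrist_force": force on the tool from outside, world axes, zero at the start; "wrist_torque": the same for the moment, N m; "width": finger opening in m.
Only numpy, scipy, OpenCV 4.12 (cv2) and the standard library are available. Lean on these libraries where they do the work, as an engineer would, in place of code of your own. Each camera call takes 0.05 s, during which the arm holds its last target.

## Working session

There is one attempt and no reset: what is moved stays moved. The work goes in short steps, Python scripts to look and compute and a tool call to move; the robot and the scene stay as the last step left them, time stands still between calls to the robot, and variables do not carry over. Pictures are saved under pics/ and viewed, and the job is handed in when it is done.

Besides the shell and the picture viewer there is one more tool, called as a command line: name --argument value ..., lists and objects as JSON in quotes. arm_command: Moves the arm, as the interface text tells. Its arguments: {"type":"object","properties":{"series":{"type":"string"}},"required":["series"]}

```bash
mkdir -p pics; ls; cat > h.py <<'E'
import numpy as np,cv2
from bench import robot
from scipy.spatial.transform import Rotation as R
def spot(cam,t):
    P=robot.camera_params(cam); E=np.array(P["extrinsics"])
    out=[]
    for d in robot.spot_in(cam,t)[:3]:
        out.append((round(d["score"],2),np.round((E@np.r_[d["centre"],1])[:3],4)))
    return out
def proj(cam,p):
    P=robot.camera_params(cam); E=np.linalg.inv(np.array(P["extrinsics"]))
    c=E@np.r_[p,1]; x,y,z=c[0],-c[1],-c[2]
    return np.round([P["fx"]*x/z+P["cx"],P["fy"]*y/z+P["cy"]],1)
E
python3 - <<'E'
from h import *
o=robot.get_obs()
print({k:np.round(v,3) for k,v in o.items()}, robot.tcp_to_grasp)
for c in ["scene","top"]:
    cv2.imwrite(f"pics/{c}0.png",robot.snapshot(c))
    print(c, {k:v for k,v in robot.camera_params(c).items()})
    for t in ["case","flap_hinge","flap_edge","lid_hinge","lid_edge","flap","lid","bottle","jar","tin"]:
        print(t,spot(c,t))
print(robot.get_obs()["time"])
E
```

```text
pics
{'time': np.float64(0.0), 'joint_positions': array([ 1.192,  0.088,  1.372, -0.   ,  1.684, -0.103]), 'qvel': array([0.   , 0.001, 0.001, 0.001, 0.001, 0.   ]), 'joint_torque': array([-2.0000e-03, -3.4017e+01, -3.0243e+01,  7.2000e-02,  3.3000e-02,
       -0.0000e+00]), 'tool_pos': array([0.15 , 0.529, 0.204]), 'ee_rot': array([-1.571,  0.002,  1.295]), 'wrist_force': array([ 1.232, -0.395, -0.064]), 'wrist_torque': array([0.023, 0.028, 0.011]), 'width': np.float64(0.094)} 0.0188
scene {'fx': 418.71437308539714, 'fy': 418.71437308539714, 'cx': 250.06802140286854, 'cy': 186.19223331162684, 'extrinsics': array([[-0.65906552, -0.45637323,  0.5977927 ,  1.20976545],
       [ 0.75208421, -0.39843847,  0.52499155,  0.61926818],
       [-0.00140848,  0.79559428,  0.60582815,  0.75251034],
       [ 0.        ,  0.        ,  0.        ,  1.        ]])}
case [(0.66, array([ 0.6143, -0.0697,  0.1158])), (0.31, array([0.4883, 0.1123, 0.0519]))]
flap_hinge [(0.79, array([ 0.6156, -0.0665,  0.121 ]))]
flap_edge [(0.77, array([ 0.4832, -0.0828,  0.1383]))]
lid_hinge [(0.71, array([ 0.6159, -0.
[... 636 characters left out ...]
       ,  0.        ,  0.        ,  1.        ]])}
case [(0.62, array([ 0.5616, -0.1053,  0.0591]))]
flap_hinge [(0.74, array([ 0.5599, -0.1082,  0.0595]))]
flap_edge [(0.64, array([ 0.4806, -0.1076,  0.1424]))]
lid_hinge [(0.68, array([ 0.5615, -0.1091,  0.0614]))]
lid_edge [(0.9, array([ 0.6105, -0.0966,  0.202 ])), (0.62, array([ 0.4803, -0.1085,  0.1464]))]
flap [(0.72, array([ 0.4818, -0.1081,  0.1479]))]
lid [(0.93, array([ 0.6129, -0.1013,  0.1977]))]
bottle [(0.94, array([ 0.5231, -0.3329,  0.0665])), (0.59, array([ 0.5622, -0.1144,  0.0623]))]
jar [(0.62, array([ 0.6107, -0.2939,  0.0895]))]
tin [(0.62, array([0.4757, 0.1036, 0.0705])), (0.4, array([ 0.5624, -0.1131,  0.0601]))]
1.1
```

View pics/scene0.png

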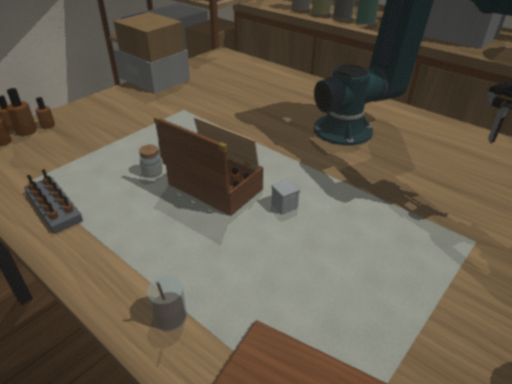

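View pics/top0.png

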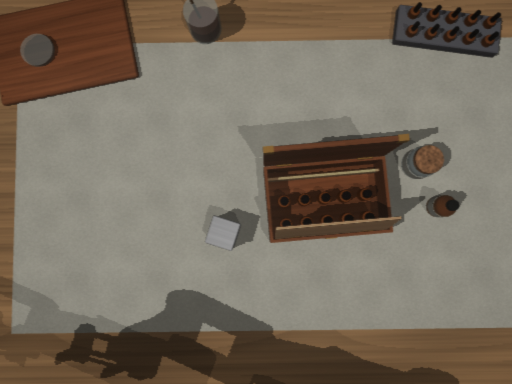

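```bash
python3 - <<'E'
import cv2
a=cv2.imread("pics/top0.png")[120:260,195:475]; 
a=cv2.convertScaleAbs(a,alpha=1.8,beta=20)
cv2.imwrite("pics/topz.png",cv2.resize(a,None,fx=2.8,fy=2.8,interpolation=cv2.INTER_CUBIC))
a=cv2.imread("pics/scene0.png")[105:225,125:315]
a=cv2.convertScaleAbs(a,alpha=1.8,beta=20)
cv2.imwrite("pics/scz.png",cv2.resize(a,None,fx=4,fy=4,interpolation=cv2.INTER_CUBIC))
E
```

```text
(no output)
```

View pics/topz.png

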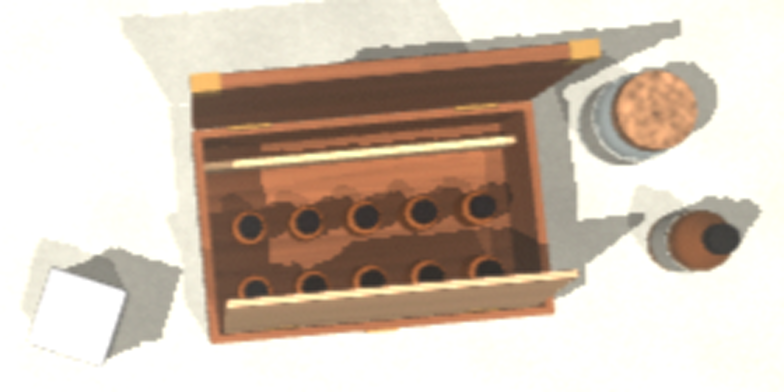

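View pics/scz.png

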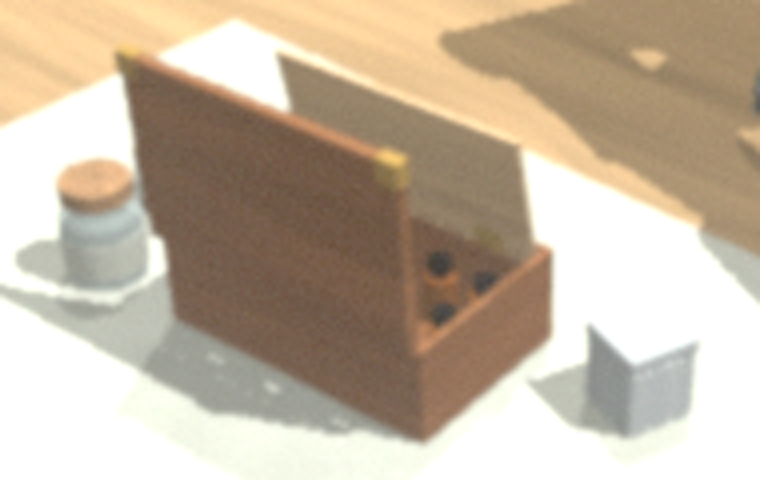

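```bash
cat > fit.py <<'E'
from h import *
from scipy.optimize import least_squares
W,H=.12,.075
T=lambda u,v:(u/2.8+195,v/2.8+120); S=lambda u,v:(u/4+125,v/4+105)
def pt(q,kind,y):
    x0,y0,yaw,f,l=q
    if kind=='fl': p=[-.066+.115*np.cos(f)-.005*np.sin(f)*0,y,.064+.115*np.sin(f)]; p[0]-=.005*np.sin(f);p[2]+=.005*np.cos(f)
    elif kind=='lo': p=[.075-.15*np.cos(l)+.01*np.sin(l),y,.08+.15*np.sin(l)+.01*np.cos(l)]
    else: p=[kind[0],y,kind[1]]
    c,s=np.cos(yaw),np.sin(yaw)
    return np.array([x0+c*p[0]-s*p[1],y0+s*p[0]+c*p[1],p[2]])
ob=[("top",(-H,.08),W,T(211,342)),("top",(-H,.08),-W,T(553,312)),("top",(H,.08),W,T(193,132)),("top",(H,.08),-W,T(530,104)),
("top",'fl',.11,T(227,304)),("top",'fl',-.11,T(577,275)),("top",'lo',W,T(191,74)),("top",'lo',-W,T(600,39)),
("scene",(H,0),W,S(423,441)),("scene",(H,0),-W,S(175,319)),("scene",(-H,.08),W,S(551,250)),("scene",'fl',.11,S(520,147)),("scene",'fl',-.11,S(278,54)),("scene",'lo',-W,S(118,50))]
def res(q): return np.concatenate([proj(c,pt(q,k,y))-np.array(m) for c,k,y,m in ob])
if __name__=="__main__":
    r=least_squares(res,[.56,-.108,.08,1.57,1.6],diff_step=1e-3,loss='soft_l1')
    print(np.round(r.x,4)); print(np.round(res(r.x).reshape(-1,2),1))
    for n,k in [("flapedge",'fl'),("lidedge",'lo')]: print(n,pt(r.x,k,0).round(4))
E
sed -i 's/return np.round(\(.*\),1)$/return np.array(\1)/' h.py; python3 fit.py
```

```text
[ 0.5372 -0.1077  0.0679  1.3574  1.6069]
[[-0.3  0.6]
 [ 0.5  1. ]
 [-0.3 -0.7]
 [ 0.7 -0.9]
 [-0.6 -0.2]
 [ 0.4 -0.3]
 [ 0.1 -0. ]
 [-1.1  0.4]
 [-0.1  1.3]
 [-0.2 -0.5]
 [ 0.9 -0.4]
 [-0.  -1.3]
 [-0.2 -1.9]
 [-0.6 -0.1]]
flapedge [ 0.4908 -0.1108  0.1775]
lidedge [ 0.6275 -0.1015  0.2295]
```

arm_command --series "0 -0.115 0 0 -0.015 0 0; 0 -0.115 0 0 -0.01 0 0; 0 -0.115 0 0 -0.005 0 0; 0 0 0 0 0 0 0"

```text
time: 1.5
tool_pos: [0.1497, 0.5289, 0.2359]
ee_rot: [-1.57, 0.001, 1.653]
wrist_force: [0.0, 0.3, 0.8]
width: 0.0651
```

```bash
cat > to.py <<'E'
# remaining shift in tool axes to a target given in case frame (x,y,z)
import sys
from h import *
o=robot.get_obs(); Rt=R.from_euler('xyz',o["ee_rot"]); p=np.array(o["tool_pos"])
C=R.from_euler('z',.068); c0=np.array([.5372,-.1077,0])
print("t",round(float(o["time"]),2),"tcp",p.round(4),"case",C.inv().apply(p-c0).round(4),"rpy",np.round(o["ee_rot"],3),"F",np.round(o["wrist_force"],1),"w",round(float(o["width"]),3))
Rd=R.from_euler('xyz',[-np.pi/2,0,np.pi/2+.068])
print("rotvec tool",(Rt.inv()*Rd).as_rotvec().round(3))
if len(sys.argv)>3:
    t=C.apply(np.array(sys.argv[1:4],float))+c0
    print("shift tool",Rt.inv().apply(t-p).round(4))
E
python3 to.py -.115 0 .2
```

```text
t 1.5 tcp [0.1497 0.5289 0.2359] case [-0.3434  0.6615  0.2359] rpy [-1.570e+00  1.000e-03  1.653e+00] F [0.  0.3 0.8] w 0.065
rotvec tool [-0.001  0.014 -0.001]
shift tool [-0.6645  0.0366 -0.2193]
```

arm_command --series "0 0.014 0 -0.02 0 -0.01 0; 0 0 0 -0.04 0 -0.015 0; 0 0 0 -0.045 0 -0.015 0; 0 0 0 -0.045 0 -0.015 0; 0 0 0 -0.045 0 -0.015 0; 0 0 0 -0.045 0 -0.015 0; 0 0 0 -0.045 0 -0.015 0; 0 0 0 -0.045 0 -0.015 0; 0 0 0 -0.045 0 -0.015 0; 0 0 0 -0.045 0 -0.015 0; 0 0 0 -0.045 0 -0.015 0; 0 0 0 -0.03 0 -0.01 0"

```text
time: 2.7
tool_pos: [0.3499, 0.0296, 0.232]
ee_rot: [-1.574, 0.003, 1.616]
wrist_force: [0.6, -0.1, -0.1]
width: 0.0005
```

```bash
python3 to.py -.115 0 .2
```

```text
t 2.7 tcp [0.3499 0.0296 0.232 ] case [-0.1775  0.1497  0.232 ] rpy [-1.574  0.003  1.616] F [ 0.6 -0.1 -0.1] w 0.0
rotvec tool [ 0.003 -0.023 -0.003]
shift tool [-0.1481  0.0327 -0.0659]
```

arm_command --series "0 -0.023 0 -0.04 0.01 -0.01 0; 0 0 0 -0.04 0.02 -0.015 0; 0 0 0 -0.035 0.025 -0.015 0; 0 0 0 -0.025 0.02 -0.015 0; 0 0 0 -0.01 0.005 -0.01 0; 0 0 0 0 0 0 0"

```text
time: 3.3
tool_pos: [0.4257, -0.1278, 0.1495]
ee_rot: [-1.578, 0.003, 1.613]
wrist_force: [0.5, 0.6, 0.9]
width: 0.0002
```

```bash
python3 to.py -.09 0 .148; python3 - <<'E'
from h import *
cv2.imwrite("pics/top1.png",robot.snapshot("top"));a=robot.snapshot("scene");a=cv2.convertScaleAbs(a[70:240,120:340],alpha=1.5,beta=20)
cv2.imwrite("pics/sc1.png",cv2.resize(a,None,fx=3,fy=3))
E
```

```text
t 3.3 tcp [ 0.4257 -0.1278  0.1495] case [-0.1126 -0.0125  0.1495] rpy [-1.578  0.003  1.613] F [0.5 0.6 0.9] w 0.0
rotvec tool [ 0.007 -0.026 -0.003]
shift tool [ 0.0131  0.0016 -0.0223]
```

View pics/sc1.png

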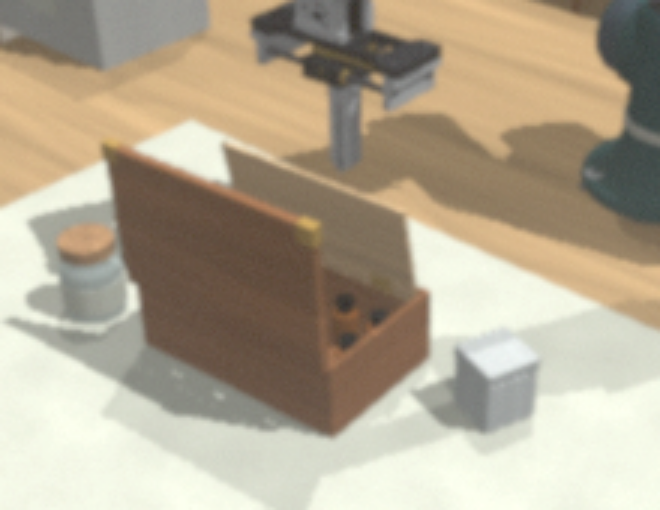

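arm_command --series "0.007 -0.026 -0.003 0.004 0 -0.015 0; 0 0 0 0.004 0 -0.02 0; 0 0 0 0.004 0 -0.015 0; 0 0 0 0 0.003 -0.012 0; 0 0 0 0 0.005 -0.012 0; 0 0 0 0 0.007 -0.012 0; 0 0 0 0 0.007 -0.01 0; 0 0 0 0 0 0 0"

```text
time: 4.2
tool_pos: [0.5238, -0.1036, 0.1314]
ee_rot: [-1.575, 0.004, 1.644]
wrist_force: [-0.2, 0.5, -0.4]
width: 0.0001
```

```bash
python3 to.py .0 0 .11
```

```text
t 4.2 tcp [ 0.5238 -0.1036  0.1314] case [-0.0131  0.005   0.1314] rpy [-1.575  0.004  1.644] F [-0.2  0.5 -0.4] w 0.0
rotvec tool [ 0.004  0.005 -0.004]
shift tool [-0.005   0.0215 -0.013 ]
```

arm_command --series "0 0 0 0 0.012 -0.008 0; 0 0 0 0 0.012 -0.006 0; 0 0 0 0 0.012 -0.003 0; 0 0 0 0 0.01 0 0; 0 0 0 0 0.006 0 0"

```text
time: 4.7
tool_pos: [0.5433, -0.1026, 0.0755]
ee_rot: [-1.577, 0.003, 1.643]
wrist_force: [-1.1, -0.3, 0.9]
width: 0.0003
```

```bash
python3 to.py .0 0 .069;python3 - <<'E'
from h import *
a=robot.snapshot("top")[100:280,200:470];a=cv2.convertScaleAbs(a,alpha=1.8,beta=20);cv2.imwrite("pics/top2.png",cv2.resize(a,None,fx=2.8,fy=2.8))
a=robot.snapshot("scene");a=cv2.convertScaleAbs(a[70:240,120:340],alpha=1.5,beta=20)
cv2.imwrite("pics/sc2.png",cv2.resize(a,None,fx=3,fy=3))
E
```

```text
t 4.7 tcp [ 0.5433 -0.1026  0.0755] case [0.0064 0.0046 0.0755] rpy [-1.577  0.003  1.643] F [-1.1 -0.3  0.9] w 0.0
rotvec tool [ 0.007  0.004 -0.003]
shift tool [-0.0046  0.0065  0.0065]
```

View pics/sc2.png

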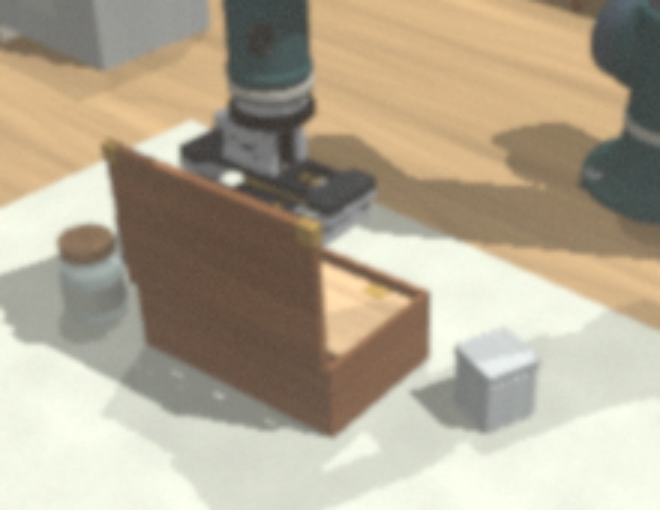

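View pics/top2.png

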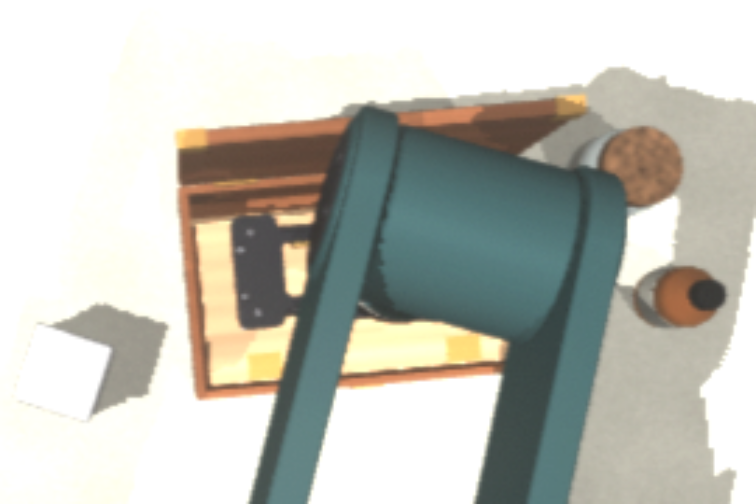

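arm_command --series "0 0 0 0 0.004 0 0; 0 0 0 0 0.003 0 0; 0 0 0 0 0.003 0 0"

```text
time: 5.1
tool_pos: [0.543, -0.1027, 0.069]
ee_rot: [-1.578, 0.004, 1.643]
wrist_force: [-7.9, 1.1, 19.4]
width: -0.0
```

arm_command --series "0 0 0 0 -0.02 0 0; 0 0 0 0 -0.035 0.003 0; 0 0 0 0 -0.04 0.003 0; 0 0 0 0 -0.04 0 0; 0 0 0 0 -0.04 0 0; 0 0 0 0 -0.03 0 0; 0 0 0 0 -0.015 0 0; 0 0 0 0 0 0 0"

```text
time: 5.9
tool_pos: [0.5332, -0.1025, 0.2996]
ee_rot: [-1.58, 0.005, 1.642]
wrist_force: [0.4, 0.4, -0.8]
width: 0.0008
```

```bash
python3 to.py .135 0 .275;python3 - <<'E'
from h import *
a=robot.snapshot("scene");a=cv2.convertScaleAbs(a[40:240,120:340],alpha=1.5,beta=20)
cv2.imwrite("pics/sc3.png",cv2.resize(a,None,fx=3,fy=3)[:600])
cv2.imwrite("pics/wr3.png",robot.snapshot("wrist"))
E
```

```text
t 5.9 tcp [ 0.5332 -0.1025  0.2996] case [-0.0036  0.0055  0.2996] rpy [-1.58   0.005  1.642] F [ 0.4  0.4 -0.8] w 0.001
rotvec tool [ 0.009  0.003 -0.005]
shift tool [-0.0058  0.0259 -0.1384]
```

View pics/sc3.png

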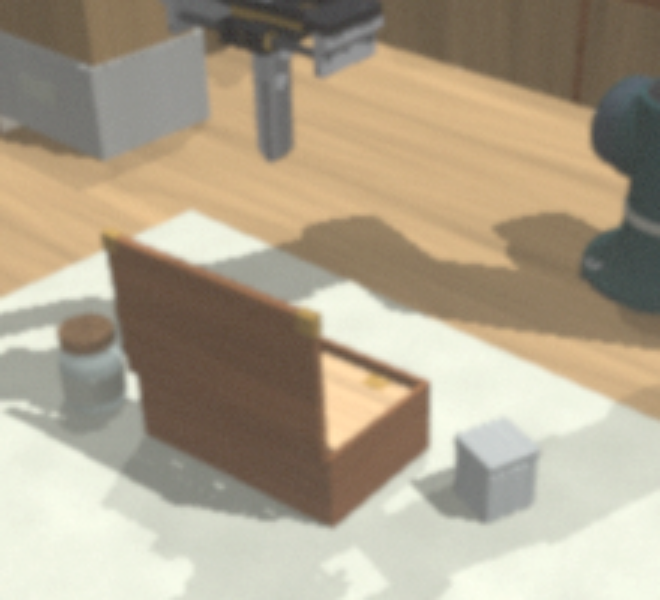

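View pics/wr3.png

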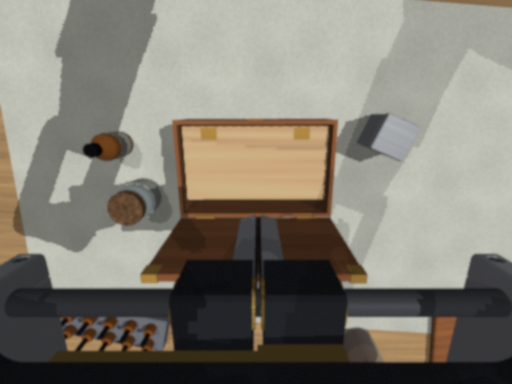

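arm_command --series "0.009 0.003 -0.005 0 0 -0.025 0; 0 0 0 -0.003 0 -0.035 0; 0 0 0 -0.003 0 -0.035 0; 0 0 0 0 0 -0.03 0; 0 0 0 0 0 -0.015 0; 0 0 0 0 0 0 0"

```text
time: 6.6
tool_pos: [0.6727, -0.0978, 0.2802]
ee_rot: [-1.544, -0.008, 1.638]
wrist_force: [-0.0, 0.3, -0.7]
width: 0.0003
```

```bash
python3 to.py .135 0 .20
```

```text
t 6.6 tcp [ 0.6727 -0.0978  0.2802] case [0.1358 0.0007 0.2802] rpy [-1.544 -0.008  1.638] F [-0.   0.3 -0.7] w 0.0
rotvec tool [-0.027 -0.001  0.008]
shift tool [-0.0013  0.0802 -0.0013]
```

arm_command --series "-0.02 0 0.008 0 0.015 0 0; 0 0 0 0 0.025 0 0; 0 0 0 0 0.025 0 0; 0 0 0 0 0.015 0 0; 0 0 0 0 0 0 0"

```text
time: 7.1
tool_pos: [0.6654, -0.0973, 0.1892]
ee_rot: [-1.55, -0.003, 1.637]
wrist_force: [0.9, -0.8, -0.8]
width: 0.0004
```

```bash
python3 to.py .135 0 .20
```

```text
t 7.1 tcp [ 0.6654 -0.0973  0.1892] case [0.1286 0.0016 0.1892] rpy [-1.55  -0.003  1.637] F [ 0.9 -0.8 -0.8] w 0.0
rotvec tool [-0.02  -0.002  0.003]
shift tool [-0.0016 -0.011  -0.0062]
```

arm_command --series "-0.02 0 0.003 0 -0.005 0.015 0; 0 0 0 0 0 0.012 0; 0 0 0 0 0 0.01 0; 0 0 0 0 0 0.01 0; 0 0 0 0 0 0.01 0; 0 0 0 0 0 0.01 0; 0 0 0 0 0.002 0.01 0; 0 0 0 0 0 0 0"

```text
time: 7.9
tool_pos: [0.584, -0.1025, 0.193]
ee_rot: [-1.576, -0.0, 1.637]
wrist_force: [0.6, 0.8, 1.3]
width: 0.0003
```

```bash
python3 to.py .034 0 .185;python3 - <<'E'
from h import *
a=robot.snapshot("scene");a=cv2.convertScaleAbs(a[40:240,120:340],alpha=1.5,beta=20)
cv2.imwrite("pics/sc4.png",cv2.resize(a,None,fx=3,fy=3)[:600])
E
```

```text
t 7.9 tcp [ 0.584  -0.1025  0.193 ] case [0.047 0.002 0.193] rpy [-1.576 -0.     1.637] F [0.6 0.8 1.3] w 0.0
rotvec tool [ 0.005 -0.001  0.   ]
shift tool [-0.0021  0.008   0.0131]
```

View pics/sc4.png

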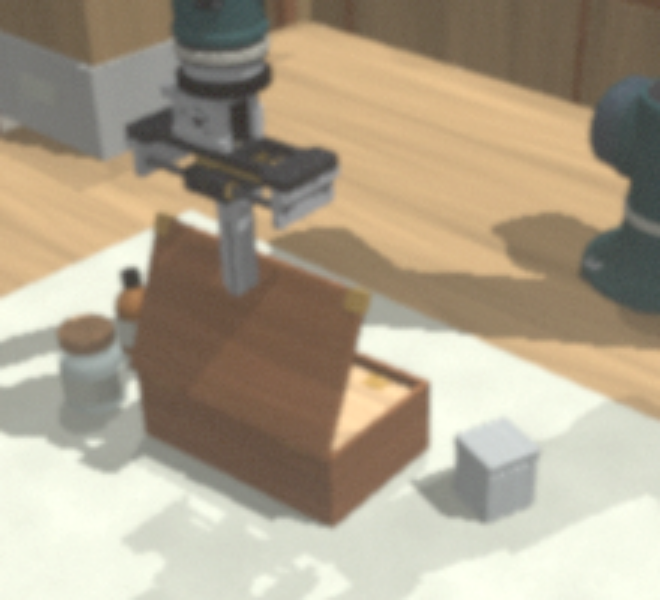

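arm_command --series "0 0 0 0 0.005 0.01 0; 0 0 0 0 0.006 0.01 0; 0 0 0 0 0.007 0.01 0; 0 0 0 0 0.008 0.009 0; 0 0 0 0 0.01 0.008 0; 0 0 0 0 0.01 0.007 0; 0 0 0 0 0.01 0.005 0; 0 0 0 0 0.01 0.004 0; 0 0 0 0 0 0 0"

```text
time: 8.85
tool_pos: [0.5232, -0.1079, 0.1339]
ee_rot: [-1.587, 0.004, 1.638]
wrist_force: [0.7, -0.1, 0.8]
width: 0.0008
```

```bash
python3 to.py -.032 0 .09
```

```text
t 8.85 tcp [ 0.5232 -0.1079  0.1339] case [-0.014   0.0008  0.1339] rpy [-1.587  0.004  1.638] F [ 0.7 -0.1  0.8] w 0.001
rotvec tool [ 0.016 -0.001 -0.004]
shift tool [-0.0006  0.0436  0.0187]
```

arm_command --series "0.016 0 -0.004 0 0.006 0.003 0; 0 0 0 0 0.006 0.002 0; 0 0 0 0 0.005 0.002 0; 0 0 0 0 0.005 0.001 0; 0 0 0 0 0.004 0.001 0; 0 0 0 0 0.003 0 0; 0 0 0 0 0.003 0 0; 0 0 0 0 0.002 0 0"

```text
time: 9.65
tool_pos: [0.5126, -0.1088, 0.0968]
ee_rot: [-1.565, -0.0, 1.638]
wrist_force: [-1.3, -0.7, 2.8]
width: 0.0001
```

```bash
python3 to.py -.032 0 .09
```

```text
t 9.65 tcp [ 0.5126 -0.1088  0.0968] case [-0.0246  0.0006  0.0968] rpy [-1.565 -0.     1.638] F [-1.3 -0.7  2.8] w 0.0
rotvec tool [-0.005 -0.001  0.   ]
shift tool [-0.0006  0.0069  0.0074]
```

arm_command --series "0 0 0 0 0.002 0.001 0; 0 0 0 0 0.002 0.001 0; 0 0 0 0 0.002 0 0; 0 0 0 0 0.002 0 0; 0 0 0 0 0.002 0 0"

```text
time: 10.15
tool_pos: [0.5119, -0.1088, 0.0901]
ee_rot: [-1.569, 0.001, 1.638]
wrist_force: [-4.6, 1.6, 12.8]
width: 0.0007
```

arm_command --series "0 0 0 0 0.003 0 0; 0 0 0 0 0.003 0 0; 0 0 0 0 0.003 0 0"

```text
time: 10.45
tool_pos: [0.5119, -0.1088, 0.0901]
ee_rot: [-1.572, 0.002, 1.639]
wrist_force: [-6.0, 2.1, 14.0]
width: 0.0007
```

The lid is firm at z = 0.090, the height of a shut lid. I'll retreat upward and look.

arm_command --series "0 0 0 0 -0.01 0 0; 0 0 0 0 -0.02 0 0; 0 0 0 0 -0.035 0.01 0; 0 0 0 0 -0.04 0.02 0; 0 0 0 0 -0.03 0.03 0; 0 0 0 0 -0.01 0.04 0; 0 0 0 0 0 0.03 0; 0 0 0 0 0 0.02 0; 0 0 0 0 0 0 0; 0 0 0 0 0 0 0"

```text
time: 11.45
tool_pos: [0.3583, -0.1189, 0.2415]
ee_rot: [-1.575, 0.004, 1.64]
wrist_force: [0.5, 0.4, 0.8]
width: 0.0007
```

```bash
python3 to.py;python3 - <<'E'
from h import *
from fit import pt
a=robot.snapshot("scene");a=cv2.convertScaleAbs(a[80:240,120:340],alpha=1.5,beta=20)
cv2.imwrite("pics/sc5.png",cv2.resize(a,None,fx=3.5,fy=3.5))
b=robot.snapshot("top")
for t in ["lid_edge","bottle","jar","tin"]: print(t,spot("top",t)[:2],spot("scene",t)[:2])
for y in (.12,-.12):
  q=[.5372,-.1077,.0679,0,0]
  u,v=proj("top",pt(q,'lo',y)); print("top",u,v,(u-200)*2.8,(v-100)*2.8)
  u,v=proj("scene",pt(q,'lo',y)); print("scene zoom",(u-120)*3.5,(v-80)*3.5)
a=b[100:280,200:470];a=cv2.convertScaleAbs(a,alpha=1.5,beta=20);cv2.imwrite("pics/top5.png",cv2.resize(a,None,fx=2.8,fy=2.8))
E
```

```text
t 11.45 tcp [ 0.3583 -0.1189  0.2415] case [-0.1792  0.0009  0.2415] rpy [-1.575  0.004  1.64 ] F [0.5 0.4 0.8] w 0.001
rotvec tool [ 0.004  0.001 -0.004]
lid_edge [(0.92, array([ 0.5311, -0.1024,  0.0889]))] [(0.97, array([ 0.5458, -0.0958,  0.0928]))]
bottle [(0.84, array([ 0.5207, -0.3339,  0.0648]))] [(0.59, array([ 0.5286, -0.3347,  0.0508])), (0.52, array([ 0.5454, -0.0938,  0.0908]))]
jar [(0.91, array([ 0.6088, -0.2966,  0.0868])), (0.35, array([ 0.5338, -0.1063,  0.0919]))] [(0.64, array([ 0.6214, -0.2828,  0.0564]))]
tin [(0.71, array([0.4742, 0.101 , 0.0684])), (0.38, array([ 0.5308, -0.1076,  0.0916]))] [(0.67, array([0.492 , 0.1104, 0.0526]))]
top 270.2193643958526 242.98820307367328 196.6142203083873 400.3669686062851
scene zoom 503.0947564345563 294.69333972489494
top 394.4767901737121 232.6143903208909 544.5350124863938 371.3202928984945
scene zoom 282.0956984256812 201.7053146370923
```

View pics/sc5.png

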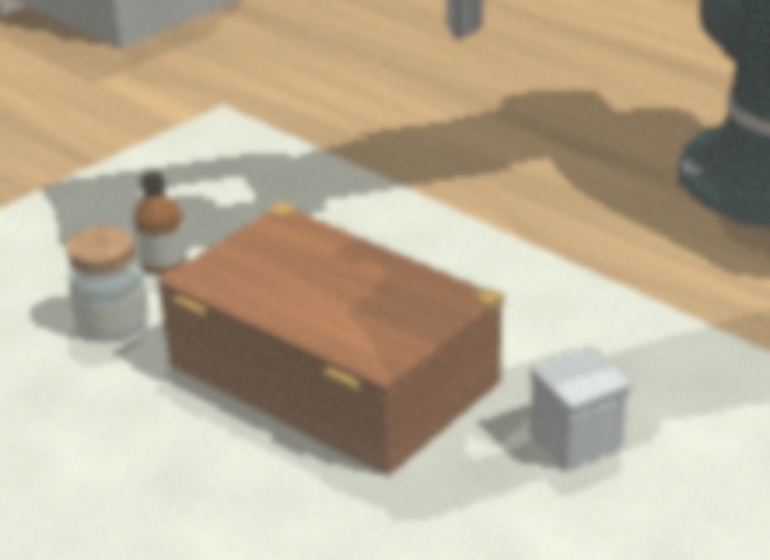

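View pics/top5.png

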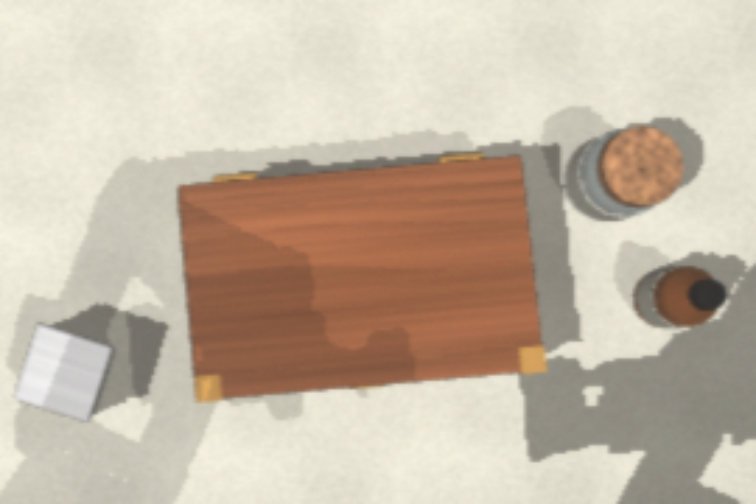

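The lid is shut: its front corners show at (197,401) and (546,372) in the top zoom, against (197,400) and (545,371) predicted for angle 0. The scene corners agree too, and the bottle, jar and tin have not moved.

```bash
python3 -c "
from bench import robot
print(robot.close_job())"
```

```text
the job is handed in; nothing more can be done
None
```

The vial case is ready to carry: the flap is folded flat over the vials and the lid is shut on top. I handed the job in at about 12 s, with the arm well clear of everything.

- **Flap:** I pushed it over with the closed fingertips and pressed it onto its stop. The fingertips stopped at z = 0.069 m, the folded height, with about 19 N upward. A wrist picture taken before closing the lid showed it lying flat.
- **Lid:** I pushed it over slowly from behind and pressed it down, with the fingertips stopping at z = 0.090 m and about 14 N upward. In the last top picture its front corners are within about 1 px (zoomed) of where a fully shut lid should be, and the scene picture agrees.
- **Bystanders:** The bottle, jar and tin are upright. The detectors place each within 4 mm of its starting position in the top view.

No check failed. The only disagreement was that the lid-edge detector gave the middle of the visible lid top instead of the free edge, so I relied on the corners and the contact height. The flap cannot be seen under the shut lid, so its final state rests on the picture and force reading taken before closing.

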